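Graded pedestal posts onto an optical rail

ROBOT

A 7-joint arm with a two-finger parallel gripper is mounted at the origin on a cart in front of the work surface, level with it; the furniture and walls round the work are solid. World frame = base frame: x ahead of the robot, y to its left, z up, the work surface at z = 0. Lengths are in m, angles in rad, forces in N, time in s.
With the tool pointing down it reaches from about 0.4 to 0.875 m from the base axis. Payload 4.4 kg.
Tool frame: the origin (TCP) lies at the very end of the fingers, on their centre line; the grasp point (between the pads) lies 19 mm behind it; z points along the fingers, y is the line along which they close (so a half turn about z gives the same grasp; the last joint's range is limited). The gripper opens to 85 mm and grips with 20 to 120 N. Pads are 22 mm wide; open, the fingers measure 114 mm over their backs; the gripper's body (76 mm by 85 mm) begins 54 mm behind the grasp point. The pads swing forward as they close: fully open they stand 13 mm farther back than shut.
Start: joints at [-1.226, 0.628, 0.038, 1.517, -0.027, 0.996, -0.02], TCP at [0.26, 0.596, 0.192] pointing down, gripper open.
Joint ranges: [-3.06, 3.06], [-0.37, 2.12], [-1.25, 1.32], [0.18, 2.47], [-1.1, 4.24], [0.23, 1.98], [-2.94, 2.94]. Speed limits (rad/s): [2.57, 2.57, 3.14, 3.14, 3.14, 3.14, 3.14].

INTERFACE

Orientations are given as a unit quaternion [x, y, z, w].
In Python, from cell import state, capture, camera_params, sign_off gives the robot as it stands. The module is installed in compiled form; this text tells all that it offers.
- The arm moves only by the tool carry_out, never from a script. Its argument "rows" is a list of rows, each a list of 5 numbers: the opening, from 0 (shut) to 1 (fully open), then the shift along the tool's x, y, z in m, then the turn about the tool's z in degrees. In form: [[claw, dx, dy, dz, spin], ...]. A call has 1 to 8 rows; each row is the pose to reach, as a shift and turn from the pose commanded when the call began, along the tool's axes at that moment; what a row does not reach only later rows make up. A row lasts 1/10 s, in which the tool goes at most 50 mm and 8.59 degrees, less where a joint would pass 70% of its speed; a pose out of reach is approached as far as the arm can. A call with a gripper value outside its range is refused whole. The fingers move at their own pace and stop on an object; the grip force is fixed at half the most. Time passes only in rows, so rows that repeat a pose let the fingers close. It gives the time, the measured TCP pose, the force, the opening and the grip force at its end, in the units of the state.
- state(): the state, without advancing time (a new reading comes with each control period).
- capture(name): name is "side" or "top"; returns the picture (400x640x3 uint8, blue, green, red); there is no depth.
- camera_params(name): a dict with "mtx" (3x3 intrinsics, pixels), "view" (4x4, takes a point from world to camera coordinates). Camera axes: x right, y down, z forward; pixel columns grow to the right and rows downward; lengths in m; the calibration is good to about 2 mm. A picture is of the moment at which its call begins. camera_params takes no time and is no camera call.
- sign_off(): hands the job in; it is judged then, once.
The state is a dict: "t": time; "qpos": joint angles; "qd": joint speeds; "joint_efforts": joint torques, N m; "tcp_pos": TCP position; "tcp_rot": TCP orientation; "force": force on the tool from outside, world axes, zero at the start; "moment": the same for the moment, N m; "opening": finger opening in m; "finger_force": force on a finger pad.
Only numpy, scipy, OpenCV 4.12 (cv2) and the standard library are available. Lean on these libraries where they do the work, as an engineer would, in place of code of your own. Each camera call takes 0.05 s, during which the arm holds its last target. There are 200 camera calls.

TASK

Put the four steel pedestal posts away on the optical rail in order of height: one standing upright on each carrier, centred on its bright disc, the tallest on the carrier beside the tall upright end plate and each next one shorter, down to the shortest at the far end. Leave the microscope objective standing where it is, and let go of all the posts.

Things in the scene. Friction and masses are not known exactly. Their poses are not given: they have to be found in the camera images.
- post_50_mid (a point): the shortest of four loose steel posts, 50 mm tall, 120 g: round body 25 mm across on a foot flange 34 mm across, 5 mm high. Stands upright. Point: on its axis, 25 mm up; z up. Fixed equipment stands near: if the post is in the gap between two consoles (x about 0.46, y -0.16 m), close the fingers on it along world y; elsewhere along world x.
- post_66_mid (a point): the second shortest of four loose steel posts, 66 mm tall, 139 g: round body 25 mm across on a foot flange 34 mm across, 5 mm high. Stands upright. Point: on its axis, 33 mm up; z up. Fixed equipment stands near: if the post is in the gap between two consoles (x about 0.46, y -0.16 m), close the fingers on it along world y; elsewhere along world x.
- post_82_mid (a point): the second tallest of four loose steel posts, 82 mm tall, 158 g: round body 25 mm across on a foot flange 34 mm across, 5 mm high. Stands upright. Point: on its axis, 41 mm up; z up. Fixed equipment stands near: if the post is in the gap between two consoles (x about 0.46, y -0.16 m), close the fingers on it along world y; elsewhere along world x.
- post_98_mid (a point): the tallest of four loose steel posts, 98 mm tall, 178 g: round body 25 mm across on a foot flange 34 mm across, 5 mm high. Stands upright. Point: on its axis, 49 mm up; z up. Fixed equipment stands near: if the post is in the gap between two consoles (x about 0.46, y -0.16 m), close the fingers on it along world y; elsewhere along world x.
- seat_1 (a point): top centre of carrier 1 of 4: fixed black blocks in a row, 56 mm apart, on a fixed aluminium rail, numbered along it. Each is 54 mm across the rail, 44 mm along it; its flat top, 50 mm above the table, shows a bright disc 36 mm across (no lip). y points along the rail from carrier 1 to 4, z up. Set posts down with the fingers to the two sides of the rail, clear of neighbouring posts.
- seat_2 (a point): top centre of carrier 2 of 4: fixed black blocks in a row, 56 mm apart, on a fixed aluminium rail, numbered along it. Each is 54 mm across the rail, 44 mm along it; its flat top, 50 mm above the table, shows a bright disc 36 mm across (no lip). y points along the rail from carrier 1 to 4, z up. Set posts down with the fingers to the two sides of the rail, clear of neighbouring posts.
- seat_3 (a point): top centre of carrier 3 of 4: fixed black blocks in a row, 56 mm apart, on a fixed aluminium rail, numbered along it. Each is 54 mm across the rail, 44 mm along it; its flat top, 50 mm above the table, shows a bright disc 36 mm across (no lip). y points along the rail from carrier 1 to 4, z up. Set posts down with the fingers to the two sides of the rail, clear of neighbouring posts.
- seat_4 (a point): top centre of carrier 4 of 4: fixed black blocks in a row, 56 mm apart, on a fixed aluminium rail, numbered along it. Each is 54 mm across the rail, 44 mm along it; its flat top, 50 mm above the table, shows a bright disc 36 mm across (no lip). y points along the rail from carrier 1 to 4, z up. Set posts down with the fingers to the two sides of the rail, clear of neighbouring posts.
- plate_mid (a point): the tall upright aluminium plate fixed across one end of the rail, 50 mm wide, 8 mm thick, top 142 mm above the table, about 43 mm beyond the last carrier at that end, which may be carrier 1 or 4; the other end has only a low block 42 mm high. Point: half-way up the plate, 86 mm above the table.
- objective_mid (a point): a loose white microscope objective with a coloured band and conical top, 31 mm across, 58 mm tall, standing on the table: not part of the job. Point: on its axis, half-way up. Close behind it (at larger x) rises the tall fixed microscope, its eyepieces leaning forward above it: pass on the robot's side of it.
There are look-alikes about, which are no part of the job. Leave any green look-alike of the part that bears post_98_mid alone.

How it is judged:
At the end, for the whole second after the job is handed in: One post stands upright (within 0.08 rad) and at rest on each carrier, its axis within 10 mm of the disc centre and its height right within 4 mm; the tallest is next to the tall end plate, then in falling order to the shortest (((horizontal distance between plate_mid and seat_4 below 0.09 m and horizontal distance between post_50_mid and seat_1 below 0.01 m and z of post_50_mid in the frame of seat_1 between 0.021 and 0.029 m and horizontal distance between post_66_mid and seat_2 below 0.01 m and z of post_66_mid in the frame of seat_2 between 0.029 and 0.037 m and horizontal distance between post_82_mid and seat_3 below 0.01 m and z of post_82_mid in the frame of seat_3 between 0.037 and 0.045 m and horizontal distance between post_98_mid and seat_4 below 0.01 m and z of post_98_mid in the frame of seat_4 between 0.045 and 0.053 m) or (horizontal distance between plate_mid and seat_1 below 0.09 m and horizontal distance between post_98_mid and seat_1 below 0.01 m and z of post_98_mid in the frame of seat_1 between 0.045 and 0.053 m and horizontal distance between post_82_mid and seat_2 below 0.01 m and z of post_82_mid in the frame of seat_2 between 0.037 and 0.045 m and horizontal distance between post_66_mid and seat_3 below 0.01 m and z of post_66_mid in the frame of seat_3 between 0.029 and 0.037 m and horizontal distance between post_50_mid and seat_4 below 0.01 m and z of post_50_mid in the frame of seat_4 between 0.021 and 0.029 m)) and angle between each of post_50_mid, post_66_mid, post_82_mid, post_98_mid's own z axis and vertical below 0.08 rad and linear speed of each of post_50, post_66, post_82, post_98 below 0.02 m/s); the robot touches nothing.
It fails at once if the microscope objective is moved more than 15 mm or tipped over (distance of objective_mid from where it was at the start of the episode above 0.015 m or angle between objective_mid's own z axis and vertical above 0.3 rad).
It also fails if it takes over 120 s, if anything falls off the work surface, if the arm or the gripper's body presses on something with over 40 N, if the wrist force passes 120 N, or if a joint passes its speed limit or range.

## Working session

There is one attempt and no reset: what is moved stays moved. The work goes in short steps, Python scripts to look and compute and a tool call to move; the robot and the scene stay as the last step left them, time stands still between calls to the robot, and variables do not carry over. Pictures are saved under pics/ and viewed, at most 17 in all, crops included, and the job is handed in when it is done.

Besides the shell and the picture viewer there is one more tool, called after ">>>" as name([rows], argument=value, ...), one row to a line, values as JSON. carry_out: Moves the arm, as the interface text tells. Its arguments: {"type":"object","properties":{"rows":{"type":"array","items":{"type":"array","items":{"type":"number"}}}},"required":["rows"]}

```bash
mkdir -p pics; python3 - <<'E'
from cell import *
import cv2
s=state();print(s)
for n in("top","side"):
    cv2.imwrite(f"pics/{n}0.png",capture(n));p=camera_params(n);print(n,p)
E
```

```text
{'t': 0.0, 'qpos': array([-1.22578539,  0.629362  ,  0.03841233,  1.51836987, -0.02698036,
        0.99631799, -0.01998634]), 'qd': array([ 0.00173648,  0.00036847, -0.00083767, -0.00047609,  0.00300441,
        0.00042698,  0.00035872]), 'joint_efforts': array([-1.27002013e-04, -5.63409877e+01,  1.22627735e+00, -1.93446922e+01,
        1.10530943e-02,  1.06726433e-02, -4.03879511e-06]), 'tcp_pos': array([0.25925947, 0.59528196, 0.19127775]), 'tcp_rot': array([ 2.03940400e-01,  9.78982825e-01, -9.52144158e-04, -1.85228281e-04]), 'force': array([ 0.68074673,  0.12515606, -0.00131611]), 'moment': array([-0.06823063,  0.02473194, -0.02893746]), 'finger_force': 0.0, 'opening': 0.0853023210850937}
top {'mtx': array([[467.72250543,   0.        , 316.97341247],
       [  0.        , 467.72250543, 199.94724115],
       [  0.        ,   0.        ,   1.        ]]), 'view': array([[ 0.02043816, -0.99977086,  0.00636507, -0.02233516],
       [-0.99616766, -0.02090521, -0.08492921,  0.51290223],
       [ 0.08504281, -0.00460488, -0.99636666,  1.3574381 ],
       [ 0.        ,  0.        ,  0.        ,  1.        ]])}
side {'mtx': array([[429.32646988,   0.        , 315.62926381],
       [  0.        , 429.32646988, 197.71650236],
       [  0.        ,   0.        ,   1.        ]]), 'view': array([[ 0.99981627,  0.00636918,  0.01807934, -0.51036917],
       [ 0.01827196, -0.60174365, -0.79848026,  0.03883918],
       [ 0.00579346,  0.7986639 , -0.60174946,  1.19356526],
       [ 0.        ,  0.        ,  0.        ,  1.        ]])}
```

View pics/top0.png

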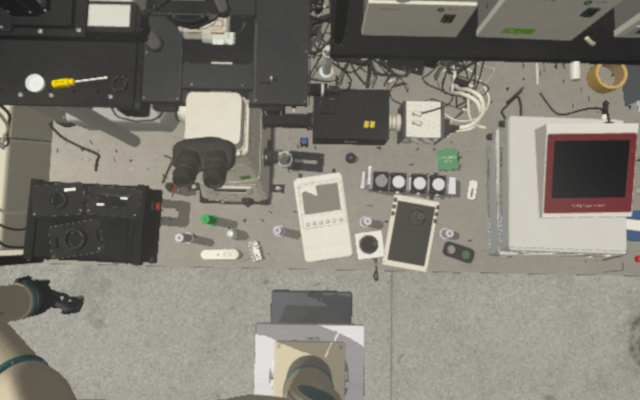

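View pics/side0.png

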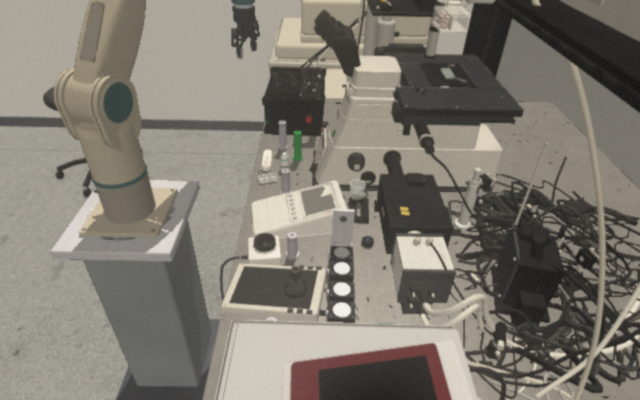

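```bash
python3 - <<'E'
import cv2,numpy as np
t=cv2.imread("pics/top0.png");s=cv2.imread("pics/side0.png")
a=cv2.resize(t[165:265,160:320],None,fx=5,fy=5,interpolation=cv2.INTER_CUBIC)[:, :800]
b=cv2.resize(t[165:265,330:490],None,fx=5,fy=5,interpolation=cv2.INTER_CUBIC)
c=cv2.resize(s[110:330,220:370],None,fx=3.6/1.35,fy=3.6/1.35,interpolation=cv2.INTER_CUBIC)
cv2.imwrite("pics/a.png",a);cv2.imwrite("pics/b.png",b);cv2.imwrite("pics/c.png",c);print(c.shape)
E
```

```text
(587, 400, 3)
```

View pics/a.png

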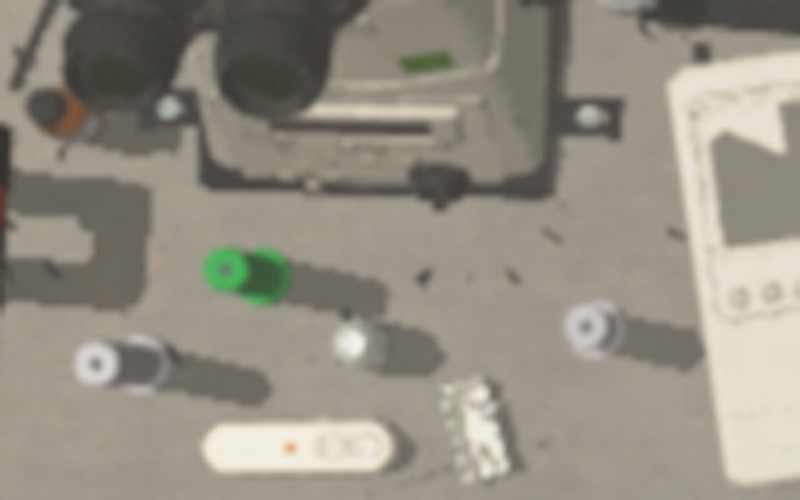

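View pics/b.png

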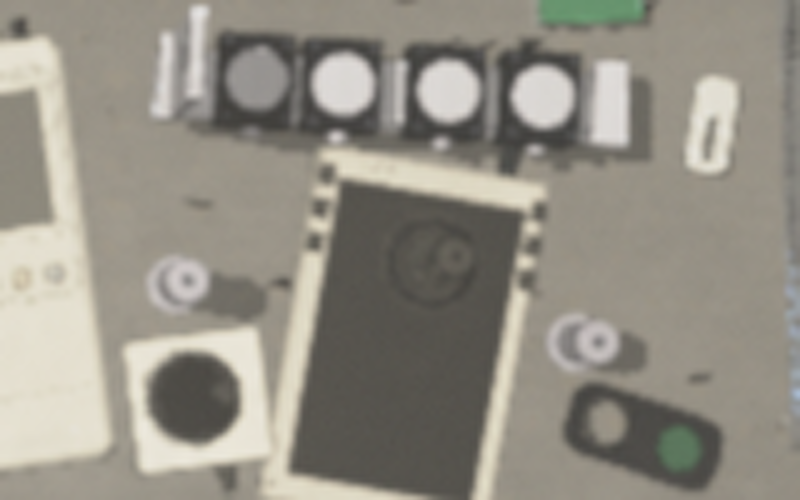

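View pics/c.png

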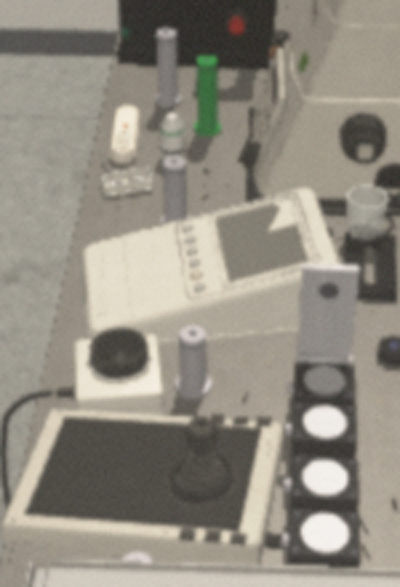

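The top view shows posts at tops (179,238), (277,231), (367,221), (450,233). The objective is at (231,233) and the green look-alike at (205,219). The end plate is at the left (+y) end of the rail, and the discs are at about (382,181), (399,182), (420,183), (439,185).

```bash
cat > h.py <<'E'
import numpy as np,cv2
from cell import *
def ray(n,u,v):
    p=camera_params(n);V=p["view"];R,t=V[:3,:3],V[:3,3]
    return -R.T@t, R.T@np.linalg.inv(p["mtx"])@[u,v,1]
def onz(n,u,v,z):
    c,d=ray(n,u,v);return c+d*(z-c[2])/d[2]
def proj(n,P):
    p=camera_params(n);q=p["mtx"]@((p["view"]@[*P,1])[:3]);return q[:2]/q[2]
E
python3 - <<'E'
from h import *
t=cv2.imread("pics/top0.png")
T={'A':[(97,363),(143,362),160],'B':[(587,328),(600,330),160],'C':[(186,281),(176,284),330],'D':[(598,341),(576,343),330]}
f=lambda p,o:(p[0]/5+o-.4,p[1]/5+165-.4)
for k,(a,b,o) in T.items():
    base=onz("top",*f(b,o),.005); c,d=ray("top",*f(a,o))
    # height where ray is closest to the vertical axis
    s=(base-c)[:2]@d[:2]/(d[:2]@d[:2]); P=c+s*d
    print(k,base.round(4),"h",P[2].round(3),{z:onz("top",*f(a,o),z).round(4)[:2] for z in(.05,.066,.082,.098)}, "side foot",proj("side",base).round(1))
print("obj",onz("top",231,233.4,.058)[:2])
g=cv2.cvtColor(t,cv2.COLOR_BGR2GRAY)
m=(g>115).astype(np.uint8);m[:, :330]=0
G=cv2.resize(g[165:200,365:450],None,fx=4,fy=4,interpolation=cv2.INTER_CUBIC)
m=(G>85).astype(np.uint8);n,l,st,ce=cv2.connectedComponentsWithStats(m)
for s,c in zip(st[1:],ce[1:]):
    if s[4]>150 and s[4]<1500: print(s,onz("top",(c[0]+.5)/4-.5+365,(c[1]+.5)/4-.5+165,.05).round(4))
for u,v in[(258,79),(343,84),(449,91),(543,97)]: print(onz("top",*f((u,v),330),.05).round(4))
E
```

```text
A [0.3966 0.3671 0.005 ] h 0.1 {0.05: array([0.3955, 0.3813]), 0.066: array([0.3955, 0.3767]), 0.082: array([0.3955, 0.3721]), 0.098: array([0.3955, 0.3675])} side foot [283.5 146.1]
B [0.4211 0.0972 0.005 ] h 0.1 {0.05: array([0.4213, 0.1014]), 0.066: array([0.421 , 0.1001]), 0.082: array([0.4207, 0.0989]), 0.098: array([0.4204, 0.0976])} side foot [285.7 192.3]
C [ 0.4536 -0.1554  0.005 ] h 0.057 {0.05: array([ 0.4536, -0.1563]), 0.066: array([ 0.4529, -0.1545]), 0.082: array([ 0.4522, -0.1527]), 0.098: array([ 0.4516, -0.1509])} side foot [292.4 252.6]
D [ 0.4235 -0.3937  0.005 ] h 0.051 {0.05: array([ 0.424 , -0.3938]), 0.066: array([ 0.4237, -0.3892]), 0.082: array([ 0.4233, -0.3846]), 0.098: array([ 0.423, -0.38 ])} side foot [272.  334.3]
obj [0.40933662 0.23154807]
[ 0.5717 -0.1967  0.05  ]
[ 0.5698 -0.2461  0.05  ]
[ 0.567  -0.3077  0.05  ]
[ 0.5647 -0.3624  0.05  ]
```

```bash
python3 - <<'E'
from h import *
def tri(p,q):
    (c1,d1),(c2,d2)=ray("top",*p),ray("side",*q)
    s=np.linalg.lstsq(np.c_[d1,-d2],c2-c1,rcond=None)[0]
    return (c1+s[0]*d1+c2+s[1]*d2)/2
for k,p,q in[('A',(179.0,237.2),(281.9,122)),('B',(277,230.2),(285.6,169.6)),('C',(366.8,220.8),(292,234.1)),('D',(449.2,232.8),(271.4,318.1))]: print(k,tri(p,q).round(4))
for n,(x0,x1,y0,y1),th in(("top",(370,446,170,195),None),("side",(328,356,245,322),None)):
    im=cv2.imread(f"pics/{n}0.png");g=cv2.cvtColor(im,cv2.COLOR_BGR2GRAY)
    G=cv2.resize(g[y0:y1,x0:x1],None,fx=4,fy=4,interpolation=cv2.INTER_CUBIC)
    for th in(85,130,160):
        k,l,st,ce=cv2.connectedComponentsWithStats((G>th).astype(np.uint8))
        for s,c in zip(st[1:],ce[1:]):
            if 500<s[4]<4500: print(n,th,s,onz(n,(c[0]+.5)/4-.5+x0,(c[1]+.5)/4-.5+y0,.05).round(4))
E
```

```text
A [0.3947 0.3678 0.0967]
B [0.4217 0.0988 0.0842]
C [ 0.4532 -0.1545  0.0658]
D [ 0.4242 -0.3922  0.0556]
top 85 [ 246   29   58   71 2762] [ 0.564  -0.3637  0.05  ]
top 130 [  23   18   46   47 1615] [ 0.5722 -0.1961  0.05  ]
top 130 [  89   21   52   52 2110] [ 0.5699 -0.2462  0.05  ]
top 130 [ 173   27   52   52 2100] [ 0.5672 -0.3074  0.05  ]
top 130 [ 248   32   53   51 2106] [ 0.5651 -0.3624  0.05  ]
top 160 [  90   23   49   48 1856] [ 0.5699 -0.2461  0.05  ]
top 160 [ 174   29   49   48 1843] [ 0.5673 -0.3073  0.05  ]
top 160 [ 250   33   49   49 1859] [ 0.5652 -0.3623  0.05  ]
side 85 [  18   65   76   57 3443] [ 0.5694 -0.2477  0.05  ]
side 85 [  16  145   83   64 4026] [ 0.5671 -0.3086  0.05  ]
side 130 [  85    0   27  239 1854] [ 0.5984 -0.2501  0.05  ]
side 130 [  22   67   68   52 2787] [ 0.5694 -0.2474  0.05  ]
side 130 [  20  148   72   57 3234] [ 0.5669 -0.3084  0.05  ]
side 130 [  18  228   76   63 3750] [ 0.5646 -0.3635  0.05  ]
side 160 [  23   69   65   49 2490] [ 0.5693 -0.2473  0.05  ]
side 160 [  22  150   68   53 2919] [ 0.567  -0.3084  0.05  ]
side 160 [  19  230   73   59 3408] [ 0.5646 -0.3634  0.05  ]
```

>>> carry_out([
  [1,-0.027,-0.019,-0.01,8.3],
  [1,-0.054,-0.039,-0.02,16.6],
  [1,-0.081,-0.058,-0.02,24.9],
  [1,-0.107,-0.078,-0.02,33.2],
  [1,-0.134,-0.097,-0.02,41.5],
  [1,-0.161,-0.116,-0.02,49.8],
  [1,-0.188,-0.136,-0.02,58.1],
  [1,-0.215,-0.155,-0.02,66.5],
])

```text
t: 0.9
tcp_pos: [0.395, 0.3665, 0.212]
tcp_rot: [0.709, 0.705, -0.0, -0.0]
force: [-0.1, 0.0, 0.1]
opening: 0.0852
finger_force: 0.0
```

>>> carry_out([
  [1,0,0,0,0],
  [1,0,0,0,0],
])

```text
t: 1.1
tcp_pos: [0.3948, 0.3676, 0.2121]
tcp_rot: [0.707, 0.707, -0.0, -0.0]
force: [-0.1, 0.6, -0.3]
opening: 0.0855
finger_force: 0.0
```

>>> carry_out([
  [1,0,0.001,0.04,0],
  [1,0,0.001,0.08,0],
  [1,0,0.001,0.12,0],
  [1,0,0.001,0.15,0],
  [1,0,0.001,0.17,0],
  [1,0,0.001,0.17,0],
])

```text
t: 1.7
tcp_pos: [0.3928, 0.368, 0.0393]
tcp_rot: [0.706, 0.708, -0.003, -0.001]
force: [-0.1, -0.9, 0.7]
opening: 0.0854
finger_force: 0.0
```

>>> carry_out([
  [0,0,0,0,0],
  [0,0,0,0,0],
  [0,0,0,0,0],
  [0,0,0,0,0],
  [0,0,0,0,0],
  [0,0,0,0,0],
  [0,0,0,0,0],
  [0,0,0,0,0],
])

```text
t: 2.5
tcp_pos: [0.3961, 0.3687, 0.0434]
tcp_rot: [0.707, 0.707, 0.001, -0.0]
force: [-1.8, -0.3, 4.7]
opening: 0.0225
finger_force: 58.5
```

>>> carry_out([
  [0,0,0,-0.02,0],
  [0,0,0,-0.05,0],
  [0,0,0,-0.09,0],
  [0,0,0,-0.13,0],
  [0,0,0,-0.17,0],
  [0,0,0,-0.18,0],
  [0,-0.03,0,-0.18,0],
  [0,-0.06,0.0,-0.18,0],
])

```text
t: 3.3
tcp_pos: [0.395, 0.3077, 0.222]
tcp_rot: [0.707, 0.708, -0.0, -0.0]
force: [-0.3, -0.6, -2.0]
opening: 0.0226
finger_force: 59.2
```

```bash
python3 - <<'E'
from h import *
s=state();print(s["tcp_pos"],s["opening"],s["finger_force"])
t=capture("top")[90:290,60:380];a=capture("side")[20:220,200:360]
cv2.imwrite("pics/d.png",np.hstack([cv2.resize(t,None,fx=1.6,fy=1.6),cv2.resize(a,None,fx=1.6,fy=1.6)]))
E
```

```text
[0.39501897 0.30767817 0.22200788] 0.022607489902893206 59.19308602809906
```

View pics/d.png

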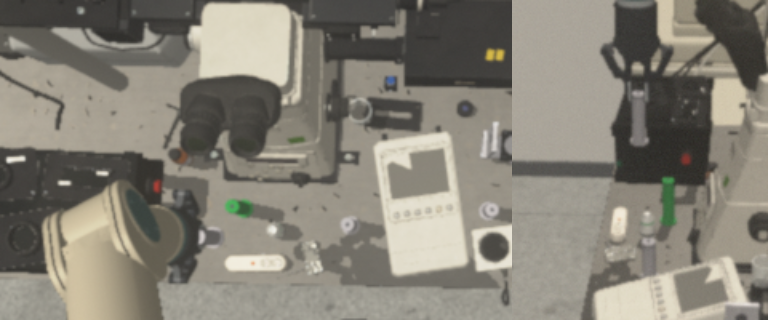

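>>> carry_out([
  [0,-0.04,0,0,0],
  [0,-0.085,0.0,0,0],
  [0,-0.13,0.01,0,0],
  [0,-0.175,0.02,0,0],
  [0,-0.22,0.03,0,0],
  [0,-0.265,0.04,0,0],
  [0,-0.31,0.05,0,0],
  [0,-0.35,0.065,0,0],
])

```text
t: 4.2
tcp_pos: [0.4596, -0.0439, 0.2218]
tcp_rot: [0.708, 0.707, -0.0, -0.001]
force: [1.5, 0.8, -1.6]
opening: 0.0224
finger_force: 59.2
```

>>> carry_out([
  [0,-0.025,0.025,0,0],
  [0,-0.05,0.05,0,0],
  [0,-0.075,0.075,0,0],
  [0,-0.1,0.1,0,0],
  [0,-0.125,0.11,0,0],
  [0,-0.14,0.112,0,0],
  [0,-0.15,0.112,0,0],
  [0,-0.15,0.112,0,0],
])

```text
t: 5.0
tcp_pos: [0.5711, -0.1932, 0.2219]
tcp_rot: [0.708, 0.706, -0.001, -0.001]
force: [-0.5, -0.4, -2.8]
opening: 0.0225
finger_force: 59.2
```

>>> carry_out([
  [0,-0.001,0.001,0.03,0],
  [0,-0.001,0.001,0.06,0],
  [0,-0.001,0.001,0.09,0],
  [0,-0.001,0.001,0.11,0],
  [0,-0.001,0.001,0.118,0],
  [0,-0.001,0.001,0.118,0],
  [0,-0.001,0.001,0.118,0],
])

```text
t: 5.7
tcp_pos: [0.5741, -0.1928, 0.1053]
tcp_rot: [0.707, 0.707, 0.0, 0.001]
force: [-0.0, -0.9, -1.2]
opening: 0.0225
finger_force: 59.3
```

```bash
python3 - <<'E'
from h import *
s=state();print(s["tcp_pos"],s["tcp_rot"],s["force"])
t=capture("top")[110:260,330:490];a=capture("side")[180:330,270:430]
cv2.imwrite("pics/e.png",np.hstack([cv2.resize(x,None,fx=2.5,fy=2.5,interpolation=2) for x in(t,a)]))
E
```

```text
[ 0.57407036 -0.19283444  0.10528337] [7.07133386e-01 7.07079748e-01 4.85163414e-04 6.06532020e-04] [-0.04930148 -0.93431208 -1.24766865]
```

View pics/e.png

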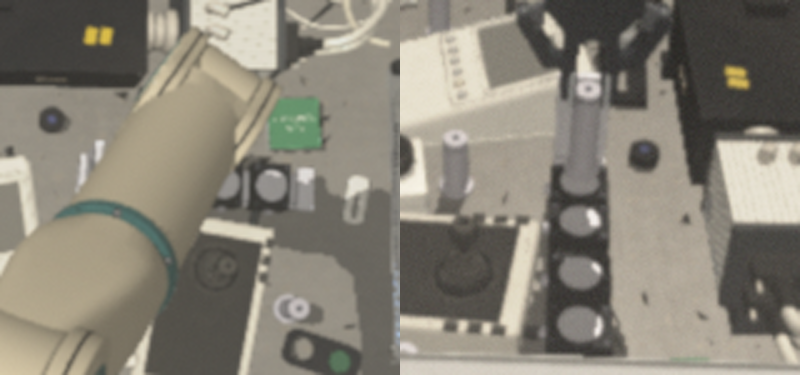

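The post hangs about 10 mm above disc 1 (side view, foot at crop (580,182)) and looks well centred. I'm lowering it.

>>> carry_out([
  [0,-0.001,-0.001,0.004,0],
  [0,-0.001,-0.001,0.007,0],
  [0,-0.001,-0.001,0.009,0],
  [0,-0.001,-0.001,0.011,0],
  [0,-0.001,-0.001,0.011,0],
  [0,-0.001,-0.001,0.011,0],
])

```text
t: 6.4
tcp_pos: [0.5723, -0.1943, 0.0935]
tcp_rot: [0.707, 0.707, 0.0, 0.0]
force: [-1.4, -0.5, 2.2]
opening: 0.0228
finger_force: 59.8
```

>>> carry_out([
  [0.6,0,0,0,0],
  [0.6,0,0,0,0],
  [0.8,0,0,0,0],
  [0.8,0,0,0,0],
  [0.8,0,0,0,0],
  [0.8,0,0,0,0],
])

```text
t: 7.0
tcp_pos: [0.5724, -0.1941, 0.0932]
tcp_rot: [0.707, 0.707, 0.0, -0.0]
force: [0.4, 0.4, -0.3]
opening: 0.0684
finger_force: 0.0
```

>>> carry_out([
  [0.8,0,0,-0.02,0],
  [0.8,0,0,-0.05,0],
  [0.8,0,0,-0.09,0],
  [0.8,0,0,-0.12,0],
  [0.8,0.03,-0.04,-0.13,0],
  [0.8,0.06,-0.08,-0.13,0],
  [0.8,0.1,-0.11,-0.13,0],
  [0.8,0.14,-0.13,-0.13,0],
])

```text
t: 7.8
tcp_pos: [0.4399, -0.0533, 0.2234]
tcp_rot: [0.708, 0.706, 0.0, -0.0]
force: [1.2, 1.5, 0.2]
opening: 0.0687
finger_force: 0.0
```

>>> carry_out([
  [0.9,0.04,-0.005,0,0],
  [0.9,0.08,-0.01,0,0],
  [0.9,0.12,-0.02,0,0],
  [0.9,0.153,-0.021,0,0],
  [0.9,0.153,-0.021,0.03,0],
  [0.9,0.153,-0.021,0.06,0],
  [0.9,0.153,-0.021,0.08,0],
  [0.9,0.153,-0.021,0.08,0],
])

```text
t: 8.6
tcp_pos: [0.4196, 0.0985, 0.1414]
tcp_rot: [0.707, 0.707, -0.002, -0.001]
force: [-0.8, 0.4, -0.3]
opening: 0.0771
finger_force: 0.0
```

```bash
python3 - <<'E'
from h import *
s=state();print(s["tcp_pos"],s["tcp_rot"],s["force"])
t=capture("top")[150:270,200:480];a=capture("side")[110:330,230:370]
cv2.imwrite("pics/f.png",np.hstack([cv2.resize(t,(700,300),interpolation=2)]));cv2.imwrite("pics/g.png",cv2.resize(a,None,fx=2.7,fy=2.7,interpolation=2))
E
```

```text
[0.41962128 0.09854699 0.14142556] [ 0.70737428  0.70683481 -0.00223198 -0.00109554] [-0.83118234  0.41743491 -0.2981946 ]
```

View pics/g.png

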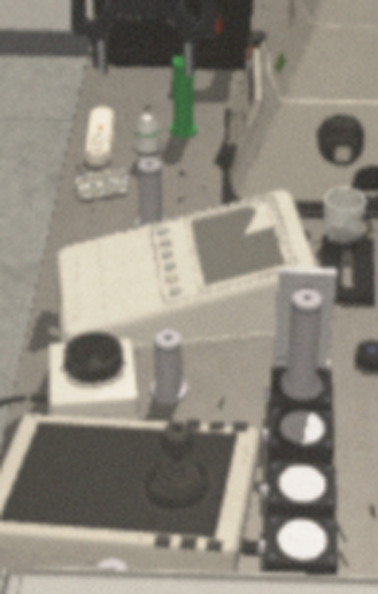

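The tall post stands on carrier 1, with its top at side-view crop (307,297). Next I'm descending on B.

>>> carry_out([
  [0.9,0,0,0.03,0],
  [0.9,0,0,0.06,0],
  [0.9,0,0,0.09,0],
  [0.9,0,0,0.104,0],
  [0.9,0,0,0.104,0],
])

```text
t: 9.2
tcp_pos: [0.4217, 0.0989, 0.0388]
tcp_rot: [0.708, 0.707, -0.0, -0.0]
force: [1.0, -0.3, -0.6]
opening: 0.077
finger_force: 0.0
```

>>> carry_out([
  [0,0,0,0,0],
  [0,0,0,0,0],
  [0,0,0,0,0],
  [0,0,0,0,0],
  [0,0,0,0,0],
  [0,0,0,0,0],
  [0,0,0,0,0],
  [0,0,0,0,0],
])

```text
t: 10.0
tcp_pos: [0.4222, 0.0993, 0.0404]
tcp_rot: [0.707, 0.707, 0.001, 0.0]
force: [-0.6, 0.1, 11.1]
opening: 0.0198
finger_force: 58.4
```

>>> carry_out([
  [0,0,0,-0.02,0],
  [0,0,0,-0.05,0],
  [0,0,0,-0.09,0],
  [0,0,0,-0.13,0],
  [0,0,0,-0.17,0],
  [0,0,0,-0.18,0],
  [0,0,0,-0.18,0],
])

```text
t: 10.7
tcp_pos: [0.4223, 0.0995, 0.2204]
tcp_rot: [0.707, 0.707, 0.002, 0.0]
force: [-0.1, 0.4, -2.8]
opening: 0.0195
finger_force: 58.9
```

```bash
python3 - <<'E'
from h import *
s=state();print(s["tcp_pos"],s["tcp_rot"],s["force"],s["opening"])
P=s["tcp_pos"];print(proj("side",P),proj("side",P-[0,0,.036]),proj("top",P))
a=capture("side")[60:210,230:350]
cv2.imwrite("pics/i.png",cv2.resize(a,None,fx=4,fy=4,interpolation=2))
E
```

```text
[0.42225999 0.09953535 0.22041727] [7.07092693e-01 7.07118577e-01 1.75276919e-03 4.11093351e-04] [-0.06778406  0.42579269 -2.80517709] 0.019512495181536676
[284.23650229 126.59018091] [284.58052923 138.51076278] [272.39884042 228.43451446]
```

View pics/i.png

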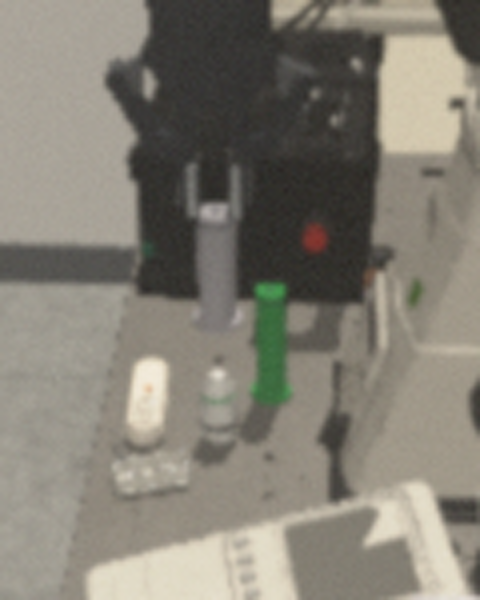

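>>> carry_out([
  [0,-0.045,0.005,-0.01,0],
  [0,-0.09,0.01,-0.01,0],
  [0,-0.135,0.02,-0.01,0],
  [0,-0.18,0.03,-0.01,0],
  [0,-0.225,0.045,-0.01,0],
  [0,-0.265,0.07,-0.01,0],
  [0,-0.305,0.095,-0.01,0],
  [0,-0.335,0.12,-0.01,0],
])

```text
t: 11.55
tcp_pos: [0.5402, -0.2388, 0.2261]
tcp_rot: [0.708, 0.706, -0.001, -0.002]
force: [-0.6, -0.3, -1.7]
opening: 0.0198
finger_force: 59.0
```

>>> carry_out([
  [0,-0.011,0.02,0,0],
  [0,-0.011,0.027,0.03,0],
  [0,-0.011,0.027,0.06,0],
  [0,-0.011,0.027,0.09,0],
  [0,-0.011,0.027,0.12,0],
  [0,-0.011,0.027,0.13,0],
  [0,-0.011,0.027,0.13,0],
  [0,-0.011,0.027,0.13,0],
])

```text
t: 12.35
tcp_pos: [0.5685, -0.2476, 0.0993]
tcp_rot: [0.707, 0.707, -0.0, 0.0]
force: [0.2, 0.3, -1.8]
opening: 0.0198
finger_force: 59.1
```

```bash
python3 - <<'E'
from h import *
s=state();print(s["tcp_pos"],s["tcp_rot"],s["force"],s["opening"])
print(onz("side",343.3,219.6,.148))
t=capture("side");a=t[200:330,310:390];np.save("s2.npy",t)
cv2.imwrite("pics/j.png",cv2.resize(a,None,fx=4,fy=4,interpolation=2))
E
```

```text
[ 0.56845539 -0.24761332  0.09926937] [ 7.07467398e-01  7.06745960e-01 -1.38498413e-04  1.04223817e-04] [ 0.15511798  0.27031111 -1.84539834] 0.019824197358831376
[ 0.57039547 -0.1951593   0.148     ]
```

View pics/j.png

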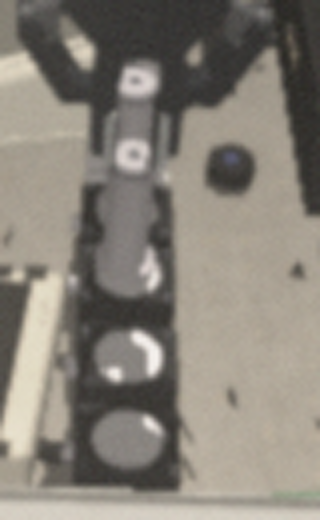

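Post 1 measures (.570,-.195) and post 2 hangs over disc 2. I'm lowering post 2.

>>> carry_out([
  [0,0,0.001,0.003,0],
  [0,0,0.001,0.006,0],
  [0,0,0.001,0.008,0],
  [0,0,0.001,0.009,0],
  [0,0,0.001,0.009,0],
  [0,0,0.001,0.009,0],
])

```text
t: 13.0
tcp_pos: [0.5695, -0.2473, 0.0907]
tcp_rot: [0.707, 0.707, 0.0, 0.0]
force: [-1.9, 0.7, 2.1]
opening: 0.0196
finger_force: 60.0
```

>>> carry_out([
  [0.6,0,0,0,0],
  [0.6,0,0,0,0],
  [0.8,0,0,0,0],
  [0.8,0,0,0,0],
  [0.8,0,0,0,0],
  [0.8,0,0,0,0],
])

```text
t: 13.6
tcp_pos: [0.5693, -0.2471, 0.0901]
tcp_rot: [0.707, 0.707, -0.0, -0.0]
force: [-0.3, 0.7, -0.6]
opening: 0.0679
finger_force: 0.0
```

>>> carry_out([
  [0.8,0,0,-0.02,0],
  [0.8,0,0,-0.05,0],
  [0.8,0,0,-0.09,0],
  [0.8,0,0,-0.12,0],
  [0.8,0.01,-0.04,-0.13,0],
  [0.8,0.03,-0.08,-0.13,0],
  [0.7,0.06,-0.11,-0.13,0],
  [0.7,0.092,-0.116,-0.13,0],
])

```text
t: 14.4
tcp_pos: [0.4492, -0.1551, 0.2204]
tcp_rot: [0.709, 0.705, -0.0, -0.001]
force: [0.5, 0.2, 0.2]
opening: 0.0599
finger_force: 0.0
```

>>> carry_out([
  [0.6,0,0,0,8.5],
  [0.6,0,0,0,17],
  [0.6,0,0,0,25.5],
  [0.6,0,0,0,34],
  [0.6,0,0,0,42.5],
  [0.6,0,0,0,51],
  [0.6,0,0,0,59.5],
  [0.6,0,0,0,68],
])

```text
t: 15.2
tcp_pos: [0.4534, -0.155, 0.2203]
tcp_rot: [0.982, 0.188, 0.0, -0.0]
force: [0.9, 0.8, 0.1]
opening: 0.0513
finger_force: 0.0
```

>>> carry_out([
  [0.6,0,0,0,8],
  [0.6,0,0,0,16],
  [0.6,0,0,0,22],
  [0.6,0,0,0.03,22],
  [0.6,0,0,0.06,22],
  [0.6,0,0,0.09,22],
  [0.6,0,0,0.11,22],
  [0.6,0,0,0.11,22],
])

```text
t: 16.0
tcp_pos: [0.4517, -0.1542, 0.1083]
tcp_rot: [1.0, -0.0, -0.002, -0.001]
force: [0.1, 0.1, -1.0]
opening: 0.0511
finger_force: 0.0
```

```bash
python3 - <<'E'
from h import *
s=state();print(s["tcp_pos"],s["tcp_rot"],s["force"],s["opening"])
a=capture("side")[150:350,220:380]
cv2.imwrite("pics/k.png",cv2.resize(a,None,fx=3,fy=3,interpolation=2))
E
```

```text
[ 0.4517097  -0.15422131  0.10830219] [ 9.99997153e-01 -4.82671368e-04 -2.20733717e-03 -7.66749638e-04] [ 0.08328191  0.05468299 -0.96898507] 0.051074793778204015
```

View pics/k.png

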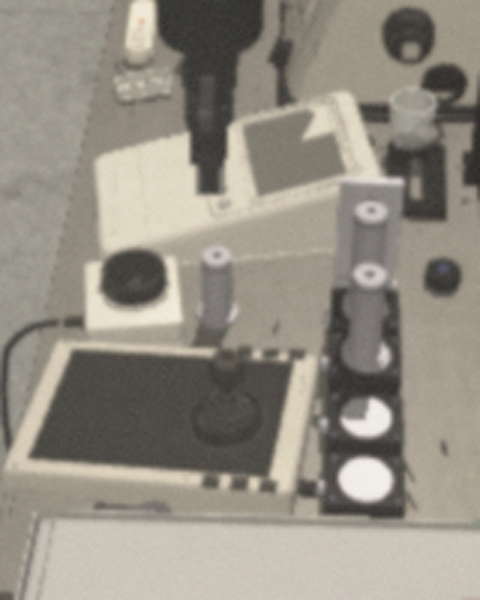

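Posts 1 and 2 stand on their carriers, and the gripper is above post C. I'm descending on C.

>>> carry_out([
  [0.6,0.001,0.001,0.02,0],
  [0.6,0.001,0.001,0.04,0],
  [0.6,0.001,0.001,0.06,0],
  [0.6,0.001,0.001,0.08,0],
  [0.6,0.001,0.001,0.08,0],
])

```text
t: 16.55
tcp_pos: [0.4543, -0.1558, 0.0298]
tcp_rot: [1.0, -0.0, -0.0, -0.0]
force: [0.2, 0.5, 0.1]
opening: 0.0515
finger_force: 0.0
```

>>> carry_out([
  [0,0,0,0,0],
  [0,0,0,0,0],
  [0,0,0,0,0],
  [0,0,0,0,0],
  [0,0,0,0,0],
  [0,0,0,0,0],
  [0,0,0,0,0],
])

```text
t: 17.25
tcp_pos: [0.4545, -0.156, 0.0303]
tcp_rot: [1.0, -0.0, 0.0, -0.0]
force: [0.4, -0.2, 0.3]
opening: 0.0001
finger_force: 0.0
```

>>> carry_out([
  [0,0,0,-0.02,0],
  [0,0,0,-0.05,0],
  [0,0,0,-0.09,0],
  [0,0,0,-0.13,0],
  [0,0,0,-0.17,0],
  [0,0,0,-0.2,0],
  [0,0,0,-0.2,0],
])

```text
t: 17.95
tcp_pos: [0.4566, -0.1575, 0.2336]
tcp_rot: [1.0, -0.0, 0.003, 0.001]
force: [0.2, -0.5, 1.0]
opening: 0.0001
finger_force: 0.0
```

```bash
python3 - <<'E'
from h import *
for P in ([.4533,-.155,.066],[.4543,-.1558,.03]): print(proj("side",P))
t=capture("top")[170:270,330:470];a=capture("side")[190:290,250:370]
cv2.imwrite("pics/l.png",np.hstack([cv2.resize(x,None,fx=3,fy=3,interpolation=2) for x in(t,a)]))
E
```

```text
[291.95441434 234.17365079]
[292.56701824 245.36165617]
```

View pics/l.png

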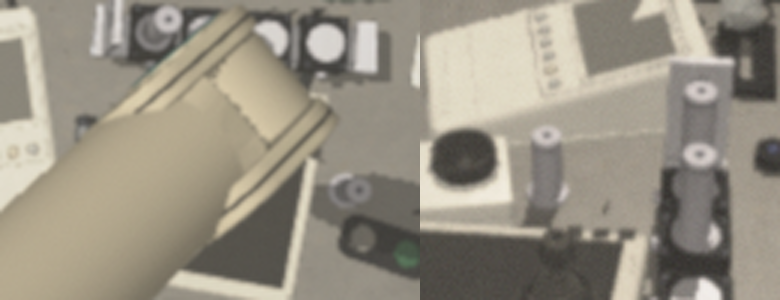

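```bash
python3 - <<'E'
from h import *
for z in np.arange(.09,.18,.01): print(z.round(3),proj("side",[.4517,-.1542,z]).round(1))
for z in np.arange(.2,.3,.02): print(z.round(3),proj("side",[.4223,.0995,z]).round(1))
print(state()["qpos"],state()["tcp_pos"])
E
```

```text
0.09 [291.1 226.4]
0.1 [291.1 223.2]
0.11 [291.  219.9]
0.12 [290.9 216.6]
0.13 [290.9 213.3]
0.14 [290.8 209.9]
0.15 [290.7 206.5]
0.16 [290.6 203. ]
0.17 [290.6 199.5]
0.2 [284.4 133.4]
0.22 [284.3 126.7]
0.24 [284.1 119.9]
0.26 [283.9 113. ]
0.28 [283.7 105.8]
[-0.40305854  0.50388444  1.00913836  1.94262881 -0.51603707  0.97905838
 -0.72000897] [ 0.45449594 -0.15567349  0.23030288]
```

The side view explains the miss. The fingertips sit about 38 mm higher than the reported TCP, so A and B were held only near their tops. I'll go lower in small steps and watch the force.

>>> carry_out([
  [0.6,0,0,0.04,0],
  [0.6,0,0,0.08,0],
  [0.6,0,0,0.12,0],
  [0.6,0,0,0.16,0],
  [0.6,0,0,0.19,0],
  [0.6,0,0,0.2,0],
  [0.6,0,0,0.2,0],
])

```text
t: 18.75
tcp_pos: [0.4526, -0.1558, 0.0286]
tcp_rot: [1.0, -0.001, -0.002, -0.001]
force: [0.1, 0.5, 0.2]
opening: 0.0511
finger_force: 0.0
```

>>> carry_out([
  [0.6,0,0,0.004,0],
  [0.6,0,0,0.008,0],
  [0.6,0,0,0.012,0],
  [0.6,0,0,0.016,0],
  [0.6,0,0,0.016,0],
])

```text
t: 19.25
tcp_pos: [0.4544, -0.1558, 0.0141]
tcp_rot: [1.0, -0.0, -0.0, -0.0]
force: [-0.4, 1.5, -0.7]
opening: 0.0511
finger_force: 0.0
```

```bash
python3 - <<'E'
from h import *
s=state();print(s["tcp_pos"],s["force"],s["opening"])
a=capture("side")[180:300,230:370]
cv2.imwrite("pics/m.png",cv2.resize(a,None,fx=4,fy=4,interpolation=2))
E
```

```text
[ 0.45439958 -0.15580746  0.01407629] [-0.44783516  1.45523808 -0.66292017] 0.05107424357301501
```

View pics/m.png

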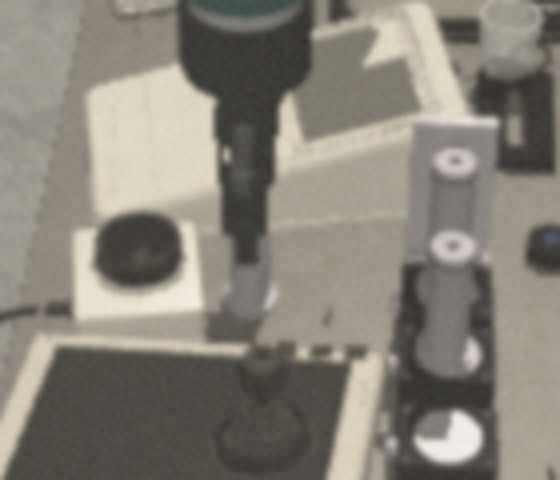

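>>> carry_out([
  [0.6,-0.001,0,0.006,0],
  [0.6,-0.001,0,0.012,0],
  [0.6,-0.001,0,0.018,0],
  [0.6,-0.001,0,0.024,0],
  [0.6,-0.001,0,0.024,0],
])

```text
t: 19.8
tcp_pos: [0.4528, -0.1558, -0.0107]
tcp_rot: [1.0, -0.0, -0.001, -0.0]
force: [-0.7, 0.9, -0.3]
opening: 0.0512
finger_force: 0.0
```

>>> carry_out([
  [0,0,0,0,0],
  [0,0,0,0,0],
  [0,0,0,0,0],
  [0,0,0,0,0],
  [0,0,0,0,0],
  [0,0,0,0,0],
  [0,0,0,0,0],
])

```text
t: 20.5
tcp_pos: [0.4535, -0.1563, -0.0096]
tcp_rot: [1.0, -0.0, 0.0, 0.0]
force: [-0.2, -0.9, 3.6]
opening: 0.0238
finger_force: 58.9
```

>>> carry_out([
  [0,0,0,-0.02,0],
  [0,0,0,-0.05,0],
  [0,0,0,-0.09,0],
  [0,0,0,-0.13,0],
  [0,0,0,-0.17,0],
  [0,0,0,-0.2,0],
  [0,0,0,-0.2,-8],
  [0,0,0,-0.2,-16],
])

```text
t: 21.3
tcp_pos: [0.4538, -0.1554, 0.1908]
tcp_rot: [0.99, 0.142, 0.001, -0.0]
force: [-0.3, 0.4, -1.9]
opening: 0.024
finger_force: 59.1
```

>>> carry_out([
  [0,0,0,0,-8.5],
  [0,0,0,0,-17],
  [0,0,0,0,-25.5],
  [0,0,0,0,-34],
  [0,0,0,0,-42.5],
  [0,0,0,0,-51],
  [0,0,0,0,-59.5],
  [0,0,0,0,-68],
])

```text
t: 22.1
tcp_pos: [0.4529, -0.1555, 0.1898]
tcp_rot: [0.741, 0.671, -0.0, -0.001]
force: [1.0, -0.8, -1.6]
opening: 0.0233
finger_force: 59.1
```

>>> carry_out([
  [0,0,0,0,-6],
  [0,0,0,0,-6],
  [0,0,0,0,-6],
])

```text
t: 22.4
tcp_pos: [0.453, -0.1559, 0.19]
tcp_rot: [0.708, 0.706, -0.0, -0.0]
force: [0.1, 0.5, -1.9]
opening: 0.0236
finger_force: 59.1
```

>>> carry_out([
  [0,-0.03,0.025,0,0],
  [0,-0.06,0.05,0,0],
  [0,-0.09,0.075,0,0],
  [0,-0.12,0.1,0,0],
  [0,-0.145,0.11,0,0],
  [0,-0.152,0.114,0,0],
  [0,-0.152,0.114,0.02,0],
  [0,-0.152,0.114,0.05,0],
])

```text
t: 23.2
tcp_pos: [0.5683, -0.3082, 0.1409]
tcp_rot: [0.708, 0.706, 0.001, 0.001]
force: [-0.3, 0.6, -1.2]
opening: 0.0237
finger_force: 59.3
```

>>> carry_out([
  [0,0,0,0.03,0],
  [0,0,0,0.06,0],
  [0,0,0,0.08,0],
  [0,0,0,0.09,0],
  [0,0,0,0.09,0],
])

```text
t: 23.7
tcp_pos: [0.5662, -0.3066, 0.0488]
tcp_rot: [0.707, 0.707, -0.0, -0.002]
force: [0.2, -0.0, -2.1]
opening: 0.0238
finger_force: 59.2
```

>>> carry_out([
  [0,-0.001,0.001,0.003,0],
  [0,-0.001,0.001,0.006,0],
  [0,-0.001,0.001,0.008,0],
  [0,-0.001,0.001,0.009,0],
  [0,-0.001,0.001,0.009,0],
])

```text
t: 24.2
tcp_pos: [0.5684, -0.3091, 0.0414]
tcp_rot: [0.707, 0.707, 0.0, 0.0]
force: [0.9, -0.3, -1.9]
opening: 0.0238
finger_force: 59.2
```

>>> carry_out([
  [0,0.001,-0.001,0.001,0],
  [0,0.001,-0.001,0.0015,0],
  [0,0.001,-0.001,0.0015,0],
])

```text
t: 24.5
tcp_pos: [0.5676, -0.3085, 0.0405]
tcp_rot: [0.707, 0.707, 0.0, 0.0]
force: [-0.6, 0.2, 5.2]
opening: 0.0238
finger_force: 59.9
```

>>> carry_out([
  [0.6,0,0,0,0],
  [0.6,0,0,0,0],
  [0.8,0,0,0,0],
  [0.8,0,0,0,0],
  [0.8,0,0,0,0],
  [0.8,0,0,0,0],
])

```text
t: 25.1
tcp_pos: [0.5673, -0.3081, 0.0396]
tcp_rot: [0.707, 0.707, -0.0, -0.0]
force: [0.4, -0.3, -0.1]
opening: 0.0683
finger_force: 0.0
```

>>> carry_out([
  [0.8,0,0,-0.02,0],
  [0.8,0,0,-0.05,0],
  [0.8,0,0,-0.09,0],
  [0.8,0,0,-0.12,0],
  [0.8,-0.02,-0.03,-0.13,0],
  [0.8,-0.05,-0.07,-0.13,0],
  [0.8,-0.07,-0.11,-0.13,0],
  [0.8,-0.085,-0.143,-0.13,0],
])

```text
t: 25.9
tcp_pos: [0.4214, -0.3948, 0.1701]
tcp_rot: [0.708, 0.706, -0.001, 0.0]
force: [-0.0, -1.5, -0.2]
opening: 0.0684
finger_force: 0.0
```

>>> carry_out([
  [0.8,0,0,0.03,0],
  [0.8,0,0,0.06,0],
  [0.8,0,0,0.09,0],
  [0.8,0,0,0.1,0],
  [0.8,0,0,0.1,0],
])

```text
t: 26.4
tcp_pos: [0.4234, -0.3923, 0.0686]
tcp_rot: [0.707, 0.707, -0.0, -0.001]
force: [0.7, 0.5, 0.8]
opening: 0.0682
finger_force: 0.0
```

```bash
python3 - <<'E'
from h import *
s=state();print(s["tcp_pos"],s["tcp_rot"],s["force"],s["opening"])
t=capture("top")[160:250,350:490];a=capture("side")[210:350,240:380];cv2.imwrite("pics/full.png",a)
cv2.imwrite("pics/n.png",np.hstack([cv2.resize(t,(420,270),interpolation=2),cv2.resize(a[:90],(420,270),interpolation=2)])[:, :800] if 0 else np.vstack([cv2.resize(t,(420,270),interpolation=2),cv2.resize(a[:110],(420,330),interpolation=2)]))
E
```

```text
[ 0.42342462 -0.39233174  0.06856571] [ 7.07381140e-01  7.06830783e-01 -1.36382519e-04 -1.46546246e-03] [0.68424585 0.46797378 0.76196617] 0.06823378863132462
```

View pics/n.png

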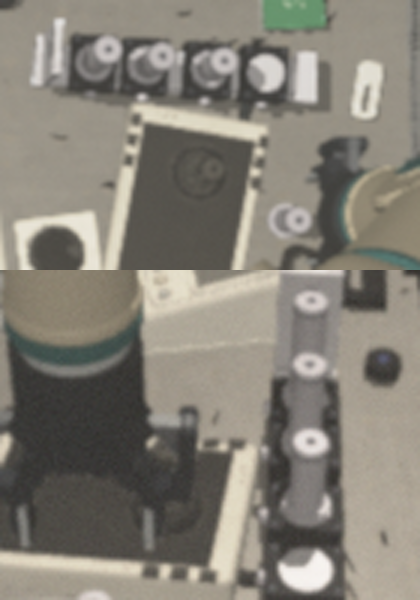

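Three posts stand on the carriers, and the gripper is over D. A low remote lies beside D, so I'll use a narrow opening and grip high.

>>> carry_out([
  [0.55,0,0.0005,0,0],
  [0.55,0,0.0005,0,0],
  [0.55,0,0.0005,0.02,0],
  [0.55,0,0.0005,0.04,0],
  [0.55,0,0.0005,0.055,0],
  [0.55,0,0.0005,0.065,0],
  [0.55,0,0.0005,0.072,0],
  [0.55,0,0.0005,0.072,0],
])

```text
t: 27.3
tcp_pos: [0.4244, -0.3928, -0.0029]
tcp_rot: [0.707, 0.707, -0.0, -0.001]
force: [-0.2, -0.2, 0.7]
opening: 0.047
finger_force: 0.0
```

>>> carry_out([
  [0.55,0,0,0.004,0],
  [0.55,0,0,0.008,0],
  [0.55,0,0,0.009,0],
  [0.55,0,0,0.009,0],
])

```text
t: 27.7
tcp_pos: [0.4248, -0.3931, -0.0113]
tcp_rot: [0.707, 0.707, -0.0, 0.0]
force: [0.5, -0.8, -0.4]
opening: 0.047
finger_force: 0.0
```

>>> carry_out([
  [0,0,0,0,0],
  [0,0,0,0,0],
  [0,0,0,0,0],
  [0,0,0,0,0],
  [0,0,0,0,0],
  [0,0,0,0,0],
  [0,0,0,0,0],
])

```text
t: 28.4
tcp_pos: [0.4249, -0.3932, -0.011]
tcp_rot: [0.707, 0.707, 0.0, 0.0]
force: [-1.1, 0.3, 5.1]
opening: 0.023
finger_force: 58.9
```

>>> carry_out([
  [0,0,0,-0.02,0],
  [0,0,0,-0.05,0],
  [0,0,0,-0.09,0],
  [0,0,0,-0.13,0],
  [0,0,0,-0.15,0],
  [0,0.005,0.04,-0.15,0],
  [0,0.015,0.08,-0.15,0],
  [0,0.025,0.12,-0.15,0],
])

```text
t: 29.2
tcp_pos: [0.5459, -0.3675, 0.1385]
tcp_rot: [0.708, 0.707, 0.0, -0.0]
force: [0.1, 0.0, -2.0]
opening: 0.0228
finger_force: 59.3
```

>>> carry_out([
  [0,0.005,0.02,0,0],
  [0,0.005,0.02,0,0],
  [0,0.005,0.02,0.03,0],
  [0,0.005,0.02,0.06,0],
  [0,0.005,0.02,0.08,0],
  [0,0.005,0.02,0.09,0],
  [0,0.005,0.02,0.09,0],
  [0,0.005,0.02,0.09,0],
])

```text
t: 30.0
tcp_pos: [0.5648, -0.3639, 0.0494]
tcp_rot: [0.708, 0.707, -0.0, 0.001]
force: [-0.7, 0.2, -1.5]
opening: 0.0233
finger_force: 59.3
```

>>> carry_out([
  [0,0.001,0,0.003,0],
  [0,0.001,0,0.006,0],
  [0,0.001,0,0.009,0],
  [0,0.001,0,0.01,0],
  [0,0.001,0,0.01,0],
  [0,0.001,0,0.01,0],
])

```text
t: 30.6
tcp_pos: [0.5649, -0.3621, 0.0391]
tcp_rot: [0.707, 0.707, 0.0, 0.0]
force: [-1.5, 0.1, 2.9]
opening: 0.0229
finger_force: 59.7
```

Contact. I'm releasing, retreating to one side, and checking.

>>> carry_out([
  [0.6,0,0,0,0],
  [0.6,0,0,0,0],
  [0.8,0,0,0,0],
  [0.8,0,0,0,0],
  [0.8,0,0,0,0],
  [0.8,0,0,0,0],
])

```text
t: 31.2
tcp_pos: [0.5648, -0.3622, 0.0386]
tcp_rot: [0.707, 0.707, -0.0, -0.0]
force: [-1.1, 0.6, 0.6]
opening: 0.0684
finger_force: 0.0
```

>>> carry_out([
  [0.8,0,0,-0.02,0],
  [0.8,0,0,-0.05,0],
  [0.8,0,0,-0.09,0],
  [0.8,0,0,-0.13,0],
  [0.8,0,-0.04,-0.15,0],
  [0.8,0,-0.08,-0.15,0],
  [0.8,-0.02,-0.12,-0.15,0],
  [0.8,-0.03,-0.14,-0.15,0],
])

```text
t: 32.0
tcp_pos: [0.4206, -0.3937, 0.1896]
tcp_rot: [0.709, 0.706, -0.001, 0.0]
force: [0.4, -0.5, 0.6]
opening: 0.0681
finger_force: 0.0
```

```bash
python3 - <<'E'
from h import *
t=capture("top");a=capture("side")
A=cv2.resize(t[155:215,350:470],(600,300),interpolation=2);B=cv2.resize(a[195:325,320:370],(115,300),interpolation=2)
cv2.imwrite("pics/o.png",np.hstack([A,cv2.resize(a[200:330,290:376],(198,300),interpolation=2)]))
E
```

```text
(no output)
```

View pics/o.png

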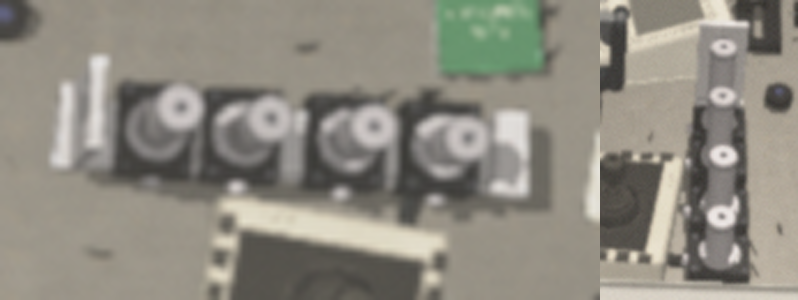

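```bash
python3 - <<'E'
from h import *
for p,h in zip([(181,107),(269,119),(374,127),(466,138)],(.098,.082,.066,.05)): print(onz("top",p[0]/5-.4+350,p[1]/5-.4+155,.05+h).round(4))
for p,h in zip([(723,47),(723,96),(723,155),(721,216)],(.098,.082,.066,.05)): print(onz("side",(p[0]-600)/2.305-.3+290,p[1]/2.308-.3+200,.05+h).round(4))
E
```

```text
[ 0.5711 -0.1951  0.148 ]
[ 0.5678 -0.2456  0.132 ]
[ 0.5667 -0.3067  0.116 ]
[ 0.5637 -0.362   0.1   ]
[ 0.5698 -0.1968  0.148 ]
[ 0.5684 -0.2484  0.132 ]
[ 0.5666 -0.308   0.116 ]
[ 0.5633 -0.364   0.1   ]
```

All four posts are within about 2 mm of their discs, and the heights are consistent.

```bash
python3 -c "
from cell import *
print(sign_off())"
```

```text
the job is handed in; nothing more can be done
None
```

All four posts stand released on the carriers, tallest beside the end plate down to shortest at the far end, each within about 2 mm of its disc centre by my camera measurements. The objective was never approached while grasping or placing, though I did not measure it again at the end, and the job is handed in with no verdict shown.

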